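# Stow the jar and screw its lid down

## Robot

A 7-joint arm with a two-finger parallel gripper is mounted at the origin on the work surface. World frame = base frame: x ahead of the robot, y to its left, z up, the work surface at z = 0. Lengths are in m, angles in rad, forces in N, time in s.
With the tool pointing down it reaches from about 0.4 to 0.85 m from the base axis. Payload 4.5 kg.
Tool frame: the origin (TCP) lies between the finger pads, 19 mm behind the fingertips; this is the grasp point; z points along the fingers, y is the line along which they close (so a half turn about z gives the same grasp; the last joint's range is limited). The gripper opens to 88 mm and grips with 3 to 60 N. Pads are 18 mm wide; open, the fingers measure 123 mm over their backs; the gripper's body (75 mm by 187 mm) begins 45 mm behind the grasp point.
Start: joints at [-1.254, 0.689, -0.195, 1.565, 0.157, 0.902, -0.215], TCP at [0.174, 0.6, 0.257] pointing down, gripper open.
Joint ranges: [-3.01, 3.01], [-0.46, 2.08], [-1.47, 1.51], [0.13, 2.56], [-1, 4.14], [0.04, 2.09], [-2.66, 2.66]. Speed limits (rad/s): [2.57, 2.57, 3.14, 3.14, 3.14, 3.14, 3.14].

## Interface

Orientations are given as a unit quaternion [x, y, z, w].
In Python, from plant import r gives the robot as it stands.
- The arm moves only by the tool move_arm, never from a script. Its argument "targets" is a list that holds one entry, the list of rows, each a list of 7 numbers: the opening, from 0 (shut) to 1 (fully open), then the shift along the tool's x, y, z in mm, then the turn, a rotation vector about the tool's x, y, z in degrees. In form: [[[claw, dx, dy, dz, ax, ay, az], ...]]. A call has 1 to 10 rows; each row is the pose to reach, as a shift and turn from the pose commanded when the call began, along the tool's axes at that moment; what a row does not reach only later rows make up. A row lasts 1/8 s, in which the tool goes at most 62.5 mm and 10.7 degrees, less where a joint would pass 70% of its speed; a pose out of reach is approached as far as the arm can. A call with a gripper value outside its range is refused whole. The fingers move at their own pace and stop on an object; "newtons" is the grip in N (left out, the last holds). Time passes only in rows, so rows that repeat a pose let the fingers close. It gives the time, the measured TCP pose, the force, the opening and the grip force at its end, in the units of the state.
- r.get_state(): the state, without advancing time (a new reading comes with each control period).
- r.snapshot(name): name is "scene" or "top"; returns the picture (480x640x3 uint8, red, green, blue); there is no depth.
- r.camera_info(name): a dict with "fx", "fy", "cx", "cy" (pixels), "k1" (the pictures are not rectified: a ray, as slopes to the right and down, at radius r is drawn at 1 + k1 r^2 times it, then the intrinsics apply), "R" (3x3) and "t" (3): a world point X has camera coordinates R X + t. Camera axes: x right, y down, z forward; pixel columns grow to the right and rows downward; lengths in m; the calibration is good to about 2 mm. A picture is of the moment at which its call begins. camera_info takes no time and is no camera call.
- r.finish_job(): hands the job in; it is judged then, once.
The state is a dict: "clock": time; "q": joint angles; "qd": joint speeds; "joint_torque": joint torques, N m; "tool_pos": TCP position; "eef_rot": TCP orientation; "contact_force": force on the tool from outside, world axes, zero at the start; "moment": the same for the moment, N m; "opening": opening from 0.0 (shut) to 1.0 (fully open); "finger_force": force on a finger pad.
Only numpy, scipy, OpenCV 4.12 (cv2) and the standard library are available. Lean on these libraries where they do the work, as an engineer would, in place of code of your own. Each camera call takes 0.05 s, during which the arm holds its last target. There are 200 camera calls.

## Task

The ship is about to sail: stand the square jar that was left out on the bench upright in the empty wooden holder, right down on the pocket's floor, so that it cannot spin, lowering it in rather than dropping it. Then turn its loose screw lid clockwise until it is fully home, and leave the jar there. Keep the jar upright on the way and leave everything else on the bench undisturbed.

Things in the scene. Friction and masses are not known exactly. Their poses are not given: they have to be found in the camera images.
- jar: the jar to stow: square white plastic jar (56 x 56 mm, body 92 mm tall, about 0.45 kg) standing on the bench outside the holders, its grey screw lid raised on the thread. Origin: centre of its underside; z up the jar; x, y square to its sides. The lid cannot come off; the thread is stiff enough that the jar may be carried by the lid
- lid (a joint): turn of that jar's screw lid: 0 = fully home against its stop, growing as it is unscrewed (anticlockwise from above), up to 3.6 rad; it starts well over a quarter turn open. Turning it clockwise closes it and lowers it 1.9 mm per rad. Stiff, about 0.1 N m: the jar must be kept from spinning.
- lid_grip (a point): point on the lid's axis to hold its bar grip from above (TCP here), 137 mm above the jar's underside when home. x along the bar, y across it, z up; turns with the lid (bar parallel to the jar's x when home). Lid: 54 mm round, 22 mm high, underside 94 mm above the jar's when home; upright bar on it 52 mm long, 14 thick, 32 high, its top 11 mm above this point
- holder_floor (a point): centre of the pocket floor of the empty jar holder, a fixed light-wood block 92 x 92 x 50 mm with a square pocket 60 x 60 mm, 40 mm deep (floor 10 mm above the bench; mouth 40 mm above this point, chamfered 4 mm). x and y square to the pocket's walls, z up. Two like holders, 120 to 400 mm away, hold closed jars; which of the three places is empty varies
- jar_b: bystander, to be left alone: a closed square jar standing in another holder. Origin: centre of its underside
- jar_c: bystander, to be left alone: the other closed square jar in a holder. Origin: centre of its underside
- tin: bystander, to be left alone: round metal tin, 75 mm across, 94 mm high, standing near the loose jar. Origin: centre of its underside
- mallet: bystander, to be left alone: wooden mallet lying down, head 70 x 120 x 60 mm. Origin: centre of its underside or near it
- plane: bystander, to be left alone: steel hand plane, 200 mm long, about 100 mm high. Origin: centre of its underside
- square: bystander, to be left alone: try square lying flat, about 170 x 110 x 16 mm. Origin: centre of its underside or near it
- driver: bystander, to be left alone: screwdriver with a wooden handle lying flat, 220 mm long. Origin: centre of its underside or near it
- offcut: bystander, to be left alone: dark wood offcut, 160 x 50 x 25 mm. Origin: centre of its underside
- holder: the empty holder block itself (fixed). Origin: centre of its underside; axes as its pocket
Not all that is in view belongs to the job. What is shaped like the jar but blue or purple is not meant.

How it is judged:
On the way, in this order (a step that is already met when the one before it is completed fails the run):
1. the jar stands on the floor of the empty holder's pocket, its lid still loose (horizontal distance between jar and holder_floor below 0.007 m and z of jar in the frame of holder_floor below 0.006 m and angle between jar's own z axis and vertical below 0.08 rad), for 0.2 s.
2. with the jar in the holder, its lid is screwed fully home (all of step 1 and value of joint lid below 0.12 rad), for 0.2 s.
At the end, for the whole second after the job is handed in: The jar stands upright (within 0.08 rad) in the formerly empty holder, within 7 mm of the pocket's centre and 6 mm of its floor, its lid within 0.12 rad of fully home, at rest (all of step 2 and linear speed of jar below 0.02 m/s); the robot touches nothing.
It fails at once if the jar is tipped by more than 0.6 rad (angle between jar's own z axis and vertical above 0.6 rad).
It fails at once if the jar is dropped: falling free of the fingers more than 15 mm above the pocket's floor (z of jar in the frame of holder_floor above 0.015 m and linear speed of jar above 0.25 m/s and contact force between the fingers and jar below 0.2 N).
It fails at once if a bystander is moved by more than 30 mm (distance of any of jar_b, jar_c, tin, mallet, plane, square, driver, offcut from where it was at the start of the episode above 0.03 m).
It also fails if it takes over 67 s, if anything falls off the work surface, if the arm or the gripper's body presses on something with over 40 N, if the wrist force passes 120 N, or if a joint passes its speed limit or range.

## Working session

There is one attempt and no reset: what is moved stays moved. The work goes in short steps, Python scripts to look and compute and a tool call to move; the robot and the scene stay as the last step left them, time stands still between calls to the robot, and variables do not carry over. Pictures are saved under pics/ and viewed, at most 10 in all, crops included, and the job is handed in when it is done.

Besides the shell and the picture viewer there is one more tool, called by a JSON object that holds its "fn" and its "kwargs". move_arm: Moves the arm, as the interface text tells. Its arguments: {"type":"object","properties":{"targets":{"type":"array","items":{"type":"array","items":{"type":"array","items":{"type":"number"}}}},"newtons":{"type":"number"}},"required":["targets"]}

```bash
mkdir -p pics
python3 - <<'E'
from plant import r
import cv2,json
for n in("scene","top"):
    im=r.snapshot(n); cv2.imwrite(f"pics/{n}0.png",im[:,:,::-1]); print(n,r.camera_info(n))
s=r.get_state();print(s)
E
```

```text
scene {'fx': 496.9294767466242, 'fy': 496.9294767466242, 'cx': 320.9957254147309, 'cy': 242.763968876827, 'k1': -0.05134024065436325, 'R': array([[-0.2892302 ,  0.95720493,  0.01022827],
       [ 0.76950963,  0.23884492, -0.5922905 ],
       [-0.56938635, -0.16343754, -0.80565958]]), 't': array([ 0.13363334, -0.25376426,  1.57023515])}
top {'fx': 541.9711115722325, 'fy': 541.9711115722325, 'cx': 318.54118890272974, 'cy': 243.9171075849092, 'k1': -0.09899595279367872, 'R': array([[-0.02927256, -0.99948577,  0.01308895],
       [-0.9902809 ,  0.02721682, -0.13639279],
       [ 0.13596641, -0.01695431, -0.99056837]]), 't': array([-0.02580198,  0.4583732 ,  1.1748715 ])}
{'clock': 0.1, 'q': array([-1.25418349,  0.68990345, -0.19449942,  1.56621984,  0.1573171 ,
        0.90247876, -0.21509569]), 'qd': array([ 0.00030006, -0.0011942 ,  0.00145797, -0.00426829, -0.00042417,
       -0.00075157, -0.00151475]), 'joint_torque': array([-3.78170036e-03, -5.28496099e+01, -1.27174996e+00, -1.53838634e+01,
       -5.25589124e-02,  1.93150110e-03,  5.00284852e-05]), 'tool_pos': array([0.17431836, 0.59965556, 0.25669297]), 'eef_rot': array([ 1.40899549e-01,  9.90023566e-01, -8.08098295e-04, -4.41416213e-05]), 'contact_force': array([-0.39925598, -0.54108082,  0.14193756]), 'moment': array([ 0.02309563, -0.02771606,  0.03435453]), 'finger_force': 0.0, 'opening': 1.0015165173917542}
```

View pics/scene0.png

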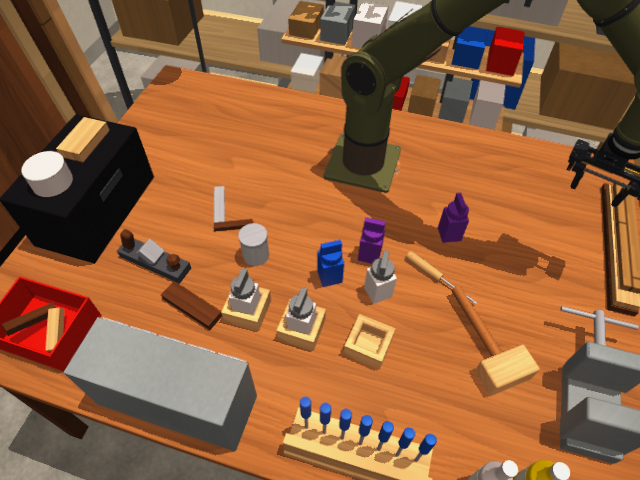

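View pics/top0.png

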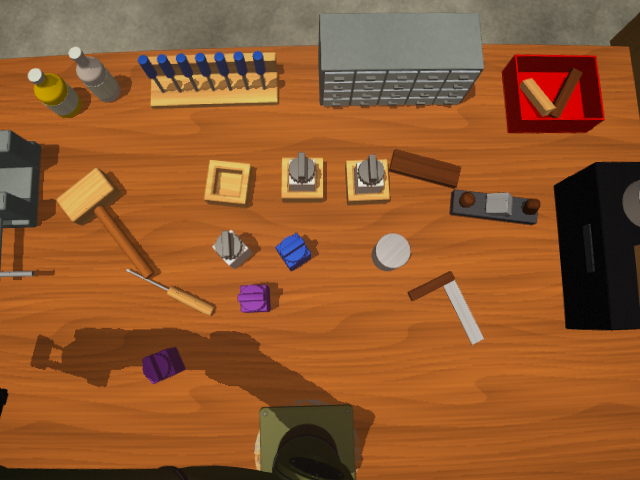

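Candidates for the loose jar:
- White/grey jar at top (231,247), scene (380,278).
- Blue jar at top (293,251), and purple jars at (254,298) and (163,365).
- White jars already in holders at (302,172) and (371,172).

Only the first is white and stands outside a holder. The empty holder is at top (229,183). I'll confirm with one enlarged crop.

Run:
```python
import cv2,numpy as np
t=cv2.imread('pics/top0.png')[155:275,190:270];s=cv2.imread('pics/scene0.png')[245:365,340:420]
f=lambda a:cv2.resize(a,(400,600),interpolation=cv2.INTER_CUBIC)
cv2.imwrite('pics/crop1.png',np.hstack([f(t),f(s)]))
```

```text
(no output)
```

View pics/crop1.png

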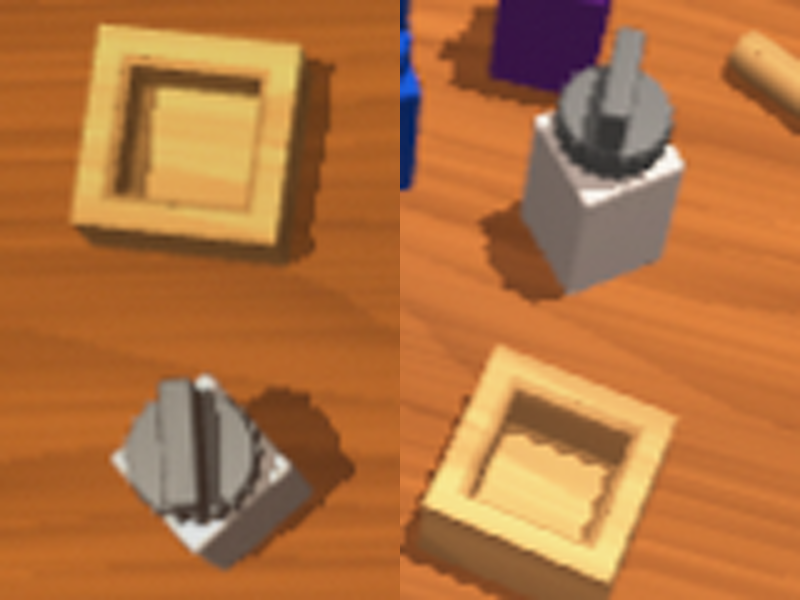

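The crop confirms it. The white jar has its grey lid raised and its bar at about 50° to the jar's sides, and the holder pocket is empty. I'll cast rays through the corners onto planes of known height.

```bash
cat > h.py <<'E'
import numpy as np,cv2
from plant import r
def ray(n,p):
    c=r.camera_info(n);K=np.array([[c['fx'],0,c['cx']],[0,c['fy'],c['cy']],[0,0,1]])
    u=cv2.undistortPoints(np.array([[p]],float),K,np.array([c['k1'],0,0,0,0]))[0,0]
    R=c['R'];return -R.T@c['t'],R.T@np.array([u[0],u[1],1])
def cast(n,p,z):
    o,d=ray(n,p);return (o+d*(z-o[2])/d[2])[:2]
def tri(ps):
    A=np.zeros((3,3));b=np.zeros(3)
    for n,p in ps:
        o,d=ray(n,p);d=d/np.linalg.norm(d);M=np.eye(3)-np.outer(d,d);A+=M;b+=M@o
    return np.linalg.solve(A,b)
E
python3 - <<'E'
from h import *
ct=lambda x,y:('top',((x+.5)/5-.5+190,(y+.5)/5-.5+155))
cs=lambda x,y:('scene',((x-400+.5)/5-.5+340,(y+.5)/5-.5+245))
def rep(name,P,z):
    Q=np.array([cast(*p,z) for p in P]);e=np.roll(Q,-1,0)-Q
    print(name,'centre',Q.mean(0).round(4),'len',np.linalg.norm(e,axis=1).round(4),'yaw',np.degrees(np.arctan2(e[:,1],e[:,0])).round(1))
rep('holder top',[ct(102,25),ct(302,43),ct(275,245),ct(72,222)],.05)
rep('holder scene',[cs(498,345),cs(678,418),cs(608,583),cs(425,500)],.05)
rep('jar top',[ct(290,462),ct(195,550),ct(112,460),ct(205,376)],.092)
rep('jar scene L,F,R',[cs(537,118),cs(585,205),cs(683,160)],.092)
rep('jarbottom scene L,F,R',[cs(523,210),cs(570,293),cs(658,262)],.0)
B=[ct(160,380),ct(192,378),ct(197,502),ct(163,505)];C=[cs(600,115),cs(627,118),cs(643,33),cs(616,30)]
for z in(.148,.150,.153,.156): rep('bar top %s'%z,B,z);rep('bar scene %s'%z,C,z)
m=lambda P:(P[0][0],np.mean([p[1] for p in P],0))
print(tri([m(B),m(C)]))
E
```

```text
holder top centre [0.6017 0.1614] len [0.0908 0.0931 0.0913 0.0912] yaw [-97.  172.1  81.8  -8.3]
holder scene centre [0.6031 0.162 ] len [0.0921 0.0917 0.0916 0.0892] yaw [ 82.   -8.4 -99.5 172. ]
jar top centre [0.4478 0.1501] len [0.0544 0.0525 0.0529 0.052 ] yaw [ 131.8   41.7  -48.7 -136.6]
jar scene L,F,R centre [0.4619 0.1488] len [0.054  0.0559 0.074 ] yaw [ 39.  134.4 -92.2]
jarbottom scene L,F,R centre [0.4609 0.149 ] len [0.054  0.0502 0.075 ] yaw [ 40.4 128.4 -97.6]
bar top 0.148 centre [0.4489 0.1508] len [0.013  0.0505 0.0137 0.0508] yaw [ -88.  -178.1   93.5    1.1]
bar scene 0.148 centre [0.448  0.1493] len [0.0126 0.0499 0.0129 0.0499] yaw [  99.5 -176.3  -80.6    4. ]
bar top 0.15 centre [0.4486 0.1505] len [0.0129 0.0504 0.0137 0.0507] yaw [ -88.  -178.1   93.5    1.1]
bar scene 0.15 centre [0.4494 0.1494] len [0.0126 0.0498 0.0129 0.0498] yaw [  99.5 -176.3  -80.6    4. ]
bar top 0.153 centre [0.4482 0.15  ] len [0.0129 0.0502 0.0136 0.0506] yaw [ -88.  -178.1   93.5    1.1]
bar scene 0.153 centre [0.4516 0.1495] len [0.0125 0.0497 0.0128 0.0497] yaw [  99.5 -176.3  -80.6    4. ]
bar top 0.156 centre [0.4477 0.1496] len [0.0129 0.0501 0.0136 0.0504] yaw [ -88.  -178.1   93.5    1.1]
bar scene 0.156 centre [0.4537 0.1496] len [0.0125 0.0495 0.0128 0.0495] yaw [  99.5 -176.3  -80.6    4. ]
[0.44880183 0.14999463 0.14893886]
```

{"fn": "move_arm", "kwargs": {"targets": [[[0.5,-389,-355,0,0,0,-18.7],[0.5,-389,-355,0,0,0,-18.7],[0.5,-389,-355,0,0,0,-18.7],[0.5,-389,-355,0,0,0,-18.7],[0.5,-389,-355,0,0,0,-18.7],[0.5,-389,-355,0,0,0,-18.7],[0.5,-389,-355,0,0,0,-18.7],[0.5,-389,-355,0,0,0,-18.7],[0.5,-389,-355,0,0,0,-18.7],[0.5,-389,-355,0,0,0,-18.7]]], "newtons": 30}}

```text
clock: 1.35
tool_pos: [0.4497, 0.1484, 0.257]
eef_rot: [-0.019, 1.0, -0.0, -0.0]
contact_force: [1.0, -0.3, -0.2]
opening: 0.504
finger_force: 0.0
```

```bash
cat >> h.py <<'E'
from scipy.spatial.transform import Rotation as Ro
def to(x,y,z,yawx):
    s=r.get_state();R=Ro.from_quat(s['eef_rot']);M=R.as_matrix()
    yaw=np.degrees(np.arctan2(M[1,0],M[0,0]))
    c,n=np.cos(np.radians(yawx)),np.sin(np.radians(yawx));T=np.array([[c,n,0],[n,-c,0],[0,0,-1.]])
    print('t',s['clock'],'pos',s['tool_pos'].round(4),'yawx',yaw.round(2),'tilt',np.degrees(np.arccos(-M[2,2])).round(2),'q',s['q'].round(2),'F',s['contact_force'].round(1),'M',s['moment'].round(2),'op',round(s['opening'],3),'ff',round(s['finger_force'],1))
    print('move',(M.T@(np.array([x,y,z])-s['tool_pos'])*1000).round(1),np.degrees((R.inv()*Ro.from_matrix(T)).as_rotvec()).round(2))
E
python3 -c "
from h import *
to(.4487,.150,.143,182.5)"
```

```text
t 1.35 pos [0.4497 0.1484 0.257 ] yawx -177.81 tilt 0.06 q [-0.18  0.51 -0.35  2.    0.28  0.67  0.9 ] F [ 1.  -0.3 -0.2] M [ 0.08  0.04 -0.01] op 0.504 ff 0.0
move [  0.9   1.7 114. ] [-0.06 -0.02 -0.31]
```

{"fn": "move_arm", "kwargs": {"targets": [[[0.5,0,0,40,0,0,-0.3],[0.5,0,0,80,0,0,-0.3],[0.5,0,0,100,0,0,-0.3],[0.5,0,0,114,0,0,-0.3],[0.5,0,0,114,0,0,-0.3],[0.5,0,0,114,0,0,-0.3]]]}}

```text
clock: 2.1
tool_pos: [0.4487, 0.1519, 0.1439]
eef_rot: [-0.025, 1.0, 0.0, 0.0]
contact_force: [-0.0, 0.3, 0.0]
opening: 0.495
finger_force: 0.0
```

```bash
python3 -c "
from h import *
cv2.imwrite('pics/s2.png',cv2.resize(r.snapshot('scene')[220:360,300:460,::-1],(800,600)[:1]+(700,) if 0 else (686,600)))
to(.4487,.150,.143,182.5)"
```

```text
t 2.15 pos [0.4489 0.1517 0.144 ] yawx -177.14 tilt 0.07 q [-0.28  0.7  -0.22  2.11  0.41  0.36  0.78] F [-0.7  0.6 -0.5] M [ 0.07 -0.03 -0.03] op 0.5 ff 0.0
move [ 0.3 -1.7  1. ] [0.05 0.05 0.36]
```

View pics/s2.png

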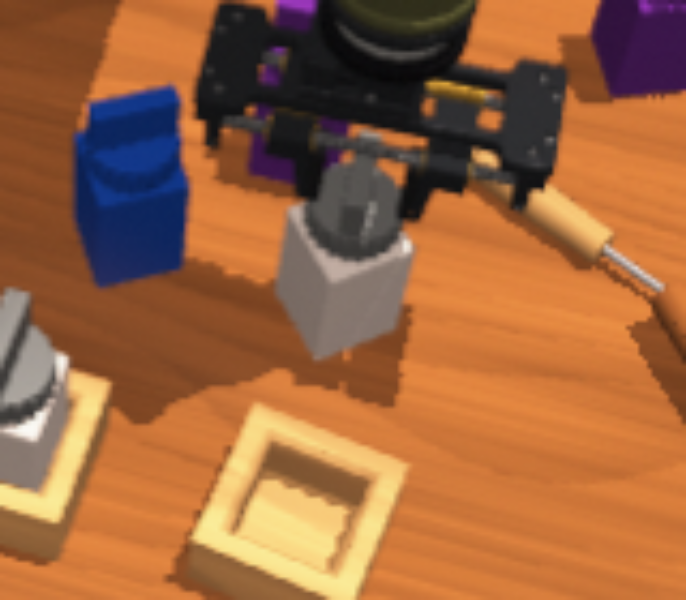

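The fingers straddle the bar (crop ~(360,200)) and the jar is undisturbed. Next I close and lift.

{"fn": "move_arm", "kwargs": {"targets": [[[0.5,0,-1.5,1,0,0,0.3],[0.3,0,-1.5,1,0,0,0.3],[0.05,0,-1.5,1,0,0,0.3],[0.05,0,-1.5,1,0,0,0.3],[0.05,0,-1.5,1,0,0,0.3],[0.05,0,-1.5,-10,0,0,0.3],[0.05,0,-1.5,-30,0,0,0.3],[0.05,0,-1.5,-55,0,0,0.3],[0.05,0,-1.5,-80,0,0,0.3],[0.05,0,-1.5,-80,0,0,0.3]]], "newtons": 45}}

```text
clock: 3.4
tool_pos: [0.4495, 0.1492, 0.2248]
eef_rot: [-0.021, 1.0, 0.0, 0.001]
contact_force: [1.0, 0.5, -6.1]
opening: 0.153
finger_force: 45.0
```

```bash
python3 -c "
from h import *
to(.602,.1617,.224,182.5+40.1)"
```

```text
t 3.4 pos [0.4495 0.1492 0.2248] yawx -177.54 tilt 0.17 q [-0.2   0.56 -0.33  2.04  0.32  0.58  0.86] F [ 1.   0.5 -6.1] M [ 0.05 -0.06 -0.04] op 0.153 ff 45.0
move [-152.9    6.     1.2] [-1.000e-02  1.700e-01 -4.014e+01]
```

{"fn": "move_arm", "kwargs": {"targets": [[[0.05,-10,0,1,0,0,-3],[0.05,-30,1,1,0,0,-8],[0.05,-55,2,1,0,0,-14],[0.05,-80,3,1,0,0,-21],[0.05,-105,4,1,0,0,-28],[0.05,-128,5,1,0,0,-34],[0.05,-145,6,1,0,0,-38],[0.05,-153,6,1,0,0,-40],[0.05,-153,6,1,0,0,-40],[0.05,-153,6,1,0,0,-40]]]}}

```text
clock: 4.65
tool_pos: [0.6004, 0.1615, 0.2213]
eef_rot: [-0.362, 0.932, -0.0, -0.001]
contact_force: [-0.4, -0.1, -5.5]
opening: 0.156
finger_force: 45.0
```

Run:
```python
from h import *
a=r.snapshot('top')[:,:,::-1];b=r.snapshot('scene')[:,:,::-1]
cv2.imwrite('pics/top3.png',a);cv2.imwrite('pics/scene3.png',b)
f=lambda a:cv2.resize(a,(400,600),interpolation=cv2.INTER_CUBIC)
cv2.imwrite('pics/crop3.png',np.hstack([f(a[125:245,190:270]),f(b[245:365,330:410])]))
to(.602,.1617,.224,182.5+40.1)
```

```text
t 4.75 pos [0.6007 0.1618 0.222 ] yawx -137.49 tilt 0.08 q [-0.04  0.77 -0.55  1.6   0.48  0.91  1.55] F [ 0.3  0.2 -4.2] M [0.05 0.03 0.02] op 0.155 ff 45.0
move [-0.9 -0.9 -2. ] [ 0.02 -0.08 -0.09]
```

View pics/crop3.png

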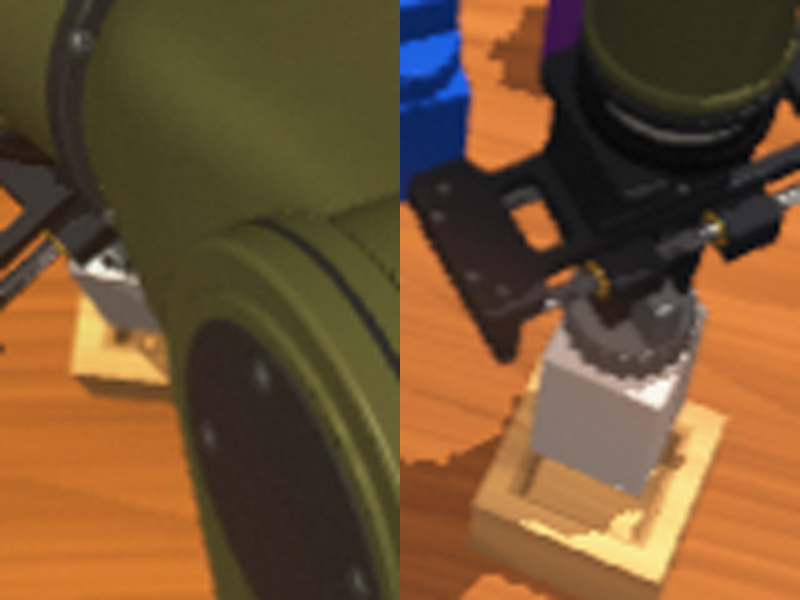

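The jar hangs over the pocket. In the scene crop, its lower front edge runs (533,455)-(643,493) and its top corners are at about (545,350), (660,408) and (706,315). I'll measure its yaw and centre.

Run:
```python
from h import *
cs=lambda x,y:('scene',((x-400+.5)/5-.5+330,(y+.5)/5-.5+245))
def rep(name,P,z):
    Q=np.array([cast(*p,z) for p in P]);e=np.diff(Q,axis=0)
    print(name,Q.round(4).tolist(),'ends mid',((Q[0]+Q[-1])/2).round(4),np.linalg.norm(e,axis=1).round(4),np.degrees(np.arctan2(e[:,1],e[:,0])).round(1))
rep('bottom',[cs(533,455),cs(643,493)],.079)
rep('top L,F,R',[cs(545,350),cs(660,408),cs(706,315)],.171)
rep('rim F,R',[cs(470,540),cs(658,582),cs(728,418)],.05)
```

```text
bottom [[0.6244, 0.132], [0.6281, 0.1843]] ends mid [0.6262 0.1581] [0.0524] [86.]
top L,F,R [[0.6202, 0.1297], [0.6326, 0.1828], [0.5834, 0.192]] ends mid [0.6018 0.1609] [0.0545 0.0501] [ 76.8 169.4]
rim F,R [[0.6601, 0.1134], [0.6549, 0.2006], [0.5647, 0.214]] ends mid [0.6124 0.1637] [0.0873 0.0912] [ 93.4 171.5]
```

{"fn": "move_arm", "kwargs": {"targets": [[[0.05,-1,-1,8,0,0,0],[0.05,-1,-1,16,0,0,0],[0.05,-1,-1,22,0,0,0],[0.05,-1,-1,26,0,0,0],[0.05,-1,-1,29,0,0,0],[0.05,-1,-1,32,0,0,0],[0.05,-1,-1,34,0,0,0],[0.05,-1,-1,36,0,0,0],[0.05,-1,-1,38,0,0,0],[0.05,-1,-1,38,0,0,0]]]}}

```text
clock: 6.0
tool_pos: [0.6029, 0.1618, 0.1843]
eef_rot: [-0.362, 0.932, 0.0, -0.0]
contact_force: [-0.3, 0.0, -5.3]
opening: 0.155
finger_force: 45.0
```

```bash
python3 -c "
from h import *
to(.602,.1617,.153,182.5+40.1)"
```

```text
t 6.0 pos [0.6029 0.1618 0.1843] yawx -137.5 tilt 0.01 q [-0.05  0.82 -0.52  1.63  0.51  0.84  1.52] F [-0.3  0.  -5.3] M [ 0.12 -0.03 -0.02] op 0.155 ff 45.0
move [ 0.7  0.5 31.3] [ 0.01 -0.01 -0.1 ]
```

{"fn": "move_arm", "kwargs": {"targets": [[[0.05,0,0,5,0,0,0],[0.05,0,0,10,0,0,0],[0.05,0,0,15,0,0,0],[0.05,0,0,20,0,0,0],[0.05,0,0,24,0,0,0],[0.05,0,0,27,0,0,0],[0.05,0,0,28.5,0,0,0],[0.05,0,0,28.5,0,0,0]]]}}

```text
clock: 7.0
tool_pos: [0.6029, 0.1619, 0.1559]
eef_rot: [-0.362, 0.932, 0.0, -0.0]
contact_force: [0.4, 0.3, -5.0]
opening: 0.156
finger_force: 45.0
```

```bash
python3 -c "
from h import *
to(.602,.1617,.153,182.5+40.1)"
```

```text
t 7.0 pos [0.6029 0.1619 0.1559] yawx -137.5 tilt 0.01 q [-0.06  0.85 -0.5   1.65  0.54  0.78  1.5 ] F [ 0.4  0.3 -5. ] M [ 0.05 -0.04 -0.  ] op 0.156 ff 45.0
move [0.8 0.5 2.9] [ 0.01  0.   -0.1 ]
```

{"fn": "move_arm", "kwargs": {"targets": [[[0.05,0,0,1,0,0,0],[0.05,0,0,2,0,0,0],[0.05,0,0,3,0,0,0],[0.05,0,0,3.5,0,0,0],[0.05,0,0,3.5,0,0,0]]]}}

```text
clock: 7.62
tool_pos: [0.603, 0.162, 0.1525]
eef_rot: [-0.362, 0.932, 0.0, 0.0]
contact_force: [-1.2, -0.1, -3.5]
opening: 0.154
finger_force: 45.0
```

{"fn": "move_arm", "kwargs": {"targets": [[[0.05,0,0,0.5,0,0,0],[0.05,0,0,1,0,0,0],[0.05,0,0,1.5,0,0,0],[0.05,0,0,1.5,0,0,0]]]}}

```text
clock: 8.12
tool_pos: [0.6031, 0.1622, 0.1523]
eef_rot: [-0.362, 0.932, -0.0, 0.001]
contact_force: [-3.2, -0.8, 8.2]
opening: 0.157
finger_force: 45.0
```

The jar is on the floor: z has stopped and the force went from -5 N to +8 N. I'll screw clockwise, following the lid down.

{"fn": "move_arm", "kwargs": {"targets": [[[0.05,0,0,0,0,0,4],[0.05,0,0,0.3,0,0,11],[0.05,0,0,0.6,0,0,19],[0.05,0,0,0.9,0,0,27],[0.05,0,0,1.2,0,0,35],[0.05,0,0,1.5,0,0,43],[0.05,0,0,1.7,0,0,51],[0.05,0,0,2.0,0,0,58],[0.05,0,0,2.0,0,0,60],[0.05,0,0,2.0,0,0,60]]]}}

```text
clock: 9.38
tool_pos: [0.6029, 0.1619, 0.1503]
eef_rot: [0.152, 0.988, -0.0, 0.0]
contact_force: [-3.0, -0.6, 7.3]
opening: 0.155
finger_force: 45.0
```

```bash
python3 -c "
from h import *
to(.603,.162,.150,182.5+40.1-141)"
```

```text
t 9.375 pos [0.6029 0.1619 0.1503] yawx 162.51 tilt 0.04 q [-0.22  0.83 -0.21  1.66  0.25  0.68  0.71] F [-3.  -0.6  7.3] M [-0.39  0.78  0.01] op 0.155 ff 45.0
move [-0.   0.1  0.3] [2.000e-02 4.000e-02 8.091e+01]
```

{"fn": "move_arm", "kwargs": {"targets": [[[0.05,0,0,0,0,0,4],[0.05,0,0,0.3,0,0,11],[0.05,0,0,0.6,0,0,19],[0.05,0,0,0.9,0,0,27],[0.05,0,0,1.2,0,0,35],[0.05,0,0,1.5,0,0,43],[0.05,0,0,1.8,0,0,51],[0.05,0,0,2.0,0,0,59],[0.05,0,0,2.3,0,0,66],[0.05,0,0,2.4,0,0,71]]]}}

```text
clock: 10.62
tool_pos: [0.6025, 0.1618, 0.1479]
eef_rot: [0.699, 0.715, -0.0, -0.0]
contact_force: [-4.5, -1.7, 8.2]
opening: 0.153
finger_force: 45.0
```

```bash
python3 -c "
from h import *
to(.603,.162,.150,182.5+40.1-141)"
```

```text
t 10.625 pos [0.6025 0.1618 0.1479] yawx 91.36 tilt 0.04 q [-0.41  0.83  0.13  1.67 -0.16  0.65 -0.17] F [-4.5 -1.7  8.2] M [-0.46  1.11  0.05] op 0.153 ff 45.0
move [ 0.2  0.5 -2.1] [-0.04  0.    9.76]
```

Next I turn in small steps and watch the torque for the stop.

{"fn": "move_arm", "kwargs": {"targets": [[[0.05,0,0,0.1,0,0,3],[0.05,0,0,0.2,0,0,6],[0.05,0,0,0.3,0,0,9],[0.05,0,0,0.3,0,0,11],[0.05,0,0,0.3,0,0,13]]]}}

```text
clock: 11.25
tool_pos: [0.6025, 0.1621, 0.1475]
eef_rot: [0.774, 0.633, -0.0, -0.0]
contact_force: [-3.1, 0.4, 7.7]
opening: 0.152
finger_force: 45.0
```

```bash
python3 -c "
from h import *
to(.603,.162,.150,182.5+40.1-141)"
```

```text
t 11.25 pos [0.6025 0.1621 0.1475] yawx 78.49 tilt 0.05 q [-0.44  0.84  0.19  1.67 -0.23  0.65 -0.33] F [-3.1  0.4  7.7] M [-0.13  1.    0.11] op 0.152 ff 45.0
move [ 0.   0.5 -2.5] [-0.04 -0.03 -3.11]
```

{"fn": "move_arm", "kwargs": {"targets": [[[0.05,0,0,0.1,0,0,2],[0.05,0,0,0.1,0,0,4],[0.05,0,0,0.1,0,0,6]]]}}

```text
clock: 11.62
tool_pos: [0.6026, 0.1626, 0.1474]
eef_rot: [0.805, 0.593, 0.0, -0.0]
contact_force: [-3.9, -1.0, 7.6]
opening: 0.155
finger_force: 45.0
```

```bash
python3 -c "
from h import *
to(.603,.162,.150,182.5+40.1-141)"
```

```text
t 11.625 pos [0.6026 0.1626 0.1474] yawx 72.69 tilt 0.04 q [-0.46  0.84  0.22  1.67 -0.27  0.66 -0.4 ] F [-3.9 -1.   7.6] M [-0.21  1.    0.99] op 0.155 ff 45.0
move [-0.5  0.5 -2.6] [-0.02 -0.03 -8.91]
```

Torque jumped from 0.1 to 1.0 N m near the predicted angle, so the lid is at its stop. I'll release and retreat.

{"fn": "move_arm", "kwargs": {"targets": [[[0.4,0,0,0,0,0,6.0],[0.4,0,0,0,0,0,0],[0.4,0,0,-1,0,0,0],[0.4,0,0,-15,0,0,0],[0.4,0,0,-50,0,0,0],[0.4,0,0,-100,0,0,0],[0.4,0,0,-140,0,0,0]]]}}

```text
clock: 12.5
tool_pos: [0.6035, 0.1619, 0.2892]
eef_rot: [0.807, 0.591, 0.001, 0.0]
contact_force: [1.2, -0.1, 0.3]
opening: 0.399
finger_force: 0.0
```

```bash
python3 -c "
from h import *
to(.45,.45,.28,72)"
```

```text
t 12.5 pos [0.6035 0.1619 0.2892] yawx 72.42 tilt 0.17 q [-0.49  0.67  0.29  1.55 -0.22  0.96 -0.45] F [ 1.2 -0.1  0.3] M [-0.01  0.09 -0.  ] op 0.399 ff 0.0
move [ 228.3 -233.4    9.1] [ 0.14 -0.09  0.42]
```

{"fn": "move_arm", "kwargs": {"targets": [[[0.4,228,-233,0,0,0,0],[0.4,228,-233,0,0,0,0],[0.4,228,-233,0,0,0,0],[0.4,228,-233,0,0,0,0],[0.4,228,-233,0,0,0,0],[0.4,228,-233,0,0,0,0],[0.4,228,-233,0,0,0,0]]]}}

```text
clock: 13.38
tool_pos: [0.449, 0.4499, 0.2867]
eef_rot: [0.806, 0.592, 0.0, 0.0]
contact_force: [0.2, -0.0, 0.1]
opening: 0.405
finger_force: 0.0
```

Run:
```python
from h import *
a=r.snapshot('top')[:,:,::-1];b=r.snapshot('scene')[:,:,::-1]
f=lambda a:cv2.resize(a,(400,600),interpolation=cv2.INTER_CUBIC)
cv2.imwrite('pics/crop4.png',np.hstack([f(a[125:245,190:270]),f(b[255:375,330:410])]))
```

```text
(no output)
```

View pics/crop4.png

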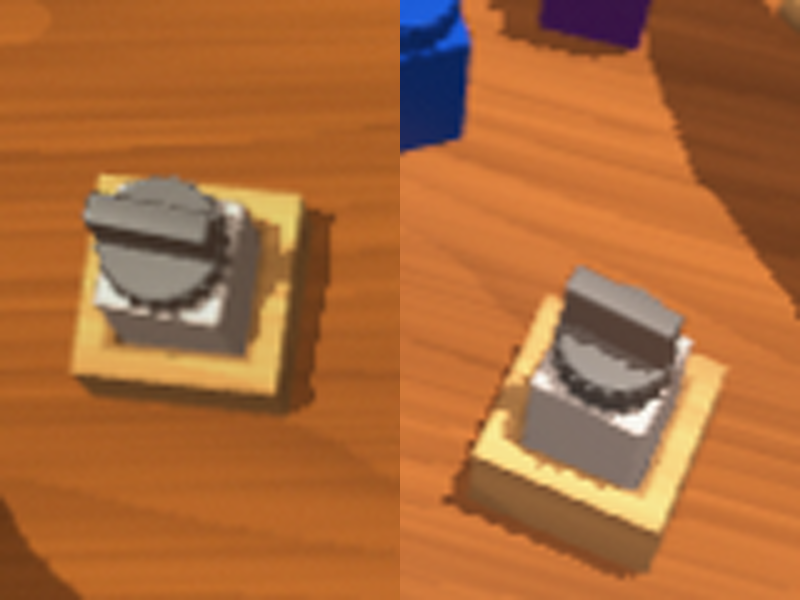

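The jar sits level in the pocket at crop (165,260). Its bar edge, (95,195)-(222,212), is parallel within about 1° to the jar side, (95,305)-(210,322), which matches the torque stop. Handing in.

```bash
python3 -c "
from plant import r
print(r.finish_job())"
```

```text
the job is handed in; nothing more can be done
None
```

I handed the job in at about 13.5 s: the jar stands on the floor of the formerly empty holder with its lid screwed to the stop and the arm clear; the hand-in returned no verdict.

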